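# Set up a run-out check on V-blocks

## Task

Set up the grey iron plate for a run-out check: stand the two V-blocks on it in one line along its near side, centred left to right, 90 mm apart centre to centre and with their centres 35 mm in from the near edge, Vs running left to right in line with the plate. Then, with the black case's clear lid swung back so that it stays open by itself, lift out the steel test bar and lay it level in both Vs, midway over the pair, with its collar outside the left-hand block. Last, so that nothing knocks it, stand the dial indicator on the plate behind the bar, its stem square to the bar and aimed midway between the blocks, the tip about 8 mm short of the bar; never tip the indicator over, and leave the loose steel sleeve and the yellow bottle standing near where they are.

Things in the scene. Friction and masses are not known exactly. Their poses are not given: they have to be found in the camera images.
- plate: grey cast-iron inspection plate, fixed, 170 mm (its x, away from the robot) x 220 mm (its y) x 25 mm thick, flat top; origin in the centre of its underside, so its top is 25 mm up and its near edge lies at x = -85 mm; y points to the robot's left
- v_block_1: ground steel V-block, 45 mm long (its own x, the way the V runs) x 40 mm wide (y) x 30 mm high, 0.28 kg; one straight V along the middle of its top, about 29 mm wide at the top, bottom of the V 17 mm above the underside; origin in the centre of the underside, z up. Grasp across the 40 mm sides. The two V-blocks are alike and may change places
- v_block_2: ground steel V-block, 45 mm long (its own x, the way the V runs) x 40 mm wide (y) x 30 mm high, 0.28 kg; the same as v_block_1 in all respects
- test_bar: round steel test bar, 18 mm diameter, 0.33 kg, plain from y = -77 to +78 mm along its own y; dark collar of 26 mm diameter at y = 76.5 to 85.5 mm, stub to 88 mm. Origin on its axis: the point to grip and to go midway between the blocks; 29 mm above the V-blocks' undersides once seated. Starts in the case along the case's y, collar to its +y, axis 24 mm above the table. May roll about its own axis
- indicator: dial indicator on a stand, 0.45 kg: dark round foot 50 mm across, 13 mm high; upright post 12 mm in diameter, top 85 mm above the underside: grip it there; in front a flat dial 35 mm across, face up, with a thin level stem along its own -x, tip 85 mm in front of the post's axis, 29 mm above the underside. All but the post is below 40 mm. Origin under the post's axis at the underside
- case: black instrument case with a clear window in its lid, fixed, 100 (x) x 184 (y) x 56 mm high when shut; origin centre of underside, front to -x. Bottom shell: walls 4 mm thick, 36 mm high. The bar lies along y in a foam groove (foam top 26 mm up, 2 mm play each side), its origin at case x = 0, y = -5 mm, amid a finger well 52 (y) x 92 mm (x), floor 6 mm up. Lid hinge along y at x = +52.5, z = 36 mm
- lid (a joint): angle of the case's lid (0.14 kg), 0 shut, 1.75 rad fully back against its stop. Hinge nearly free, balance point about 1.35 rad: let go below about 1.25 rad it falls shut, past about 1.45 rad it falls back to its stop and stays open
- lid_tab (a point): grip point on the lift tab in the middle of the lid's front edge: tab 22 mm wide (case y), 6 mm thick, standing 30 mm out; this point is 20 mm out from the edge in mid thickness, when shut 122.5 mm in front of and 7 mm above the hinge, 43 mm above the table; moves and turns with the lid
- sleeve: bystander: loose turned steel sleeve standing upright, 22 mm in diameter, 46 mm high; origin under its centre; leave it alone
- glue_bottle: bystander: loose yellow glue bottle standing upright, 22 x 34 x 82 mm; origin under its centre; leave it alone

How it is judged:
By the outcome, as a careful person would: the job done as asked, in the order asked, and still so for the second after the job is handed in, with the robot touching nothing.
It also fails if it takes over 128 s, if anything falls off the work surface, if the arm or the gripper's body presses on something with over 40 N, if the wrist force passes 120 N, or if a joint passes its speed limit or range.

## Robot

A 6-joint arm with a two-finger parallel gripper is mounted at the origin on a cart in front of the work surface, level with it; the furniture and walls round the work are solid. World frame = base frame: x ahead of the robot, y to its left, z up, the work surface at z = 0. Lengths are in m, angles in rad, forces in N, time in s.
With the tool pointing down it reaches from about 0.275 to 0.875 m from the base axis. Payload 12.5 kg.
Tool frame: the origin (TCP) lies at the very end of the fingers, on their centre line; the grasp point (between the pads) lies 19 mm behind it; z points along the fingers, y is the line along which they close (so a half turn about z gives the same grasp; the last joint's range is limited). The gripper opens to 85 mm and grips with 20 to 120 N. Pads are 22 mm wide; open, the fingers measure 114 mm over their backs; the gripper's body (76 mm by 85 mm) begins 54 mm behind the grasp point. The pads swing forward as they close: fully open they stand 13 mm farther back than shut.
Start: joints at [-1.412, 0.351, 1.652, -0, 1.139, -0.085], TCP at [0.133, -0.534, 0.231] pointing down, gripper open.
Joint ranges: [-2.75, 2.75], [-0.79, 2.1], [0.01, 2.65], [-1.57, 4.71], [0.07, 3.14], [-2.87, 2.87]. Speed limits (rad/s): [2.22, 2.22, 2.79, 3.14, 3.14, 3.14].

## Interface

Orientations are given as a 3x3 rotation matrix whose columns are the frame's x, y, z axes.
In Python, from bench import manip gives the robot as it stands. Calls block until the motion is done:
- manip.move_ptp(position, orientation): joint-space move of the TCP to a pose.
- manip.move_l(position, attitude=None, max_speed=0.15): straight line of the TCP; attitude=None keeps the orientation; max_speed is the mean speed in m/s.
- manip.move_j(angles): joint-space move.
- manip.set_gripper(opening, effort=None): opening from 0.0 (shut) to 1.0 (fully open); effort is the grip in N (None keeps the last); returns when the fingers have stopped.
- manip.dwell(seconds).
- manip.inverse_kinematics(position, orientation): joint angles nearest the present ones, or None.
- manip.grab_frame(name): name is "scene" or "top" or "wrist"; returns (picture, depth): 420x560x3 uint8, red, green, blue; 420x560 float32, m along the optical axis (not along the pixel's ray), 0 where there is no reading.
- manip.get_calibration(name): a dict with "camera_matrix" (3x3 intrinsics, pixels), "R" (3x3) and "t" (3): a world point X has camera coordinates R X + t. Camera axes: x right, y down, z forward; pixel columns grow to the right and rows downward; lengths in m; the calibration is good to about 2 mm. A picture is of the moment at which its call begins: read the wrist's pose just before it. get_calibration takes no time and is no camera call; for the wrist camera it gives the pose at the moment of the call.
A pose or a line that the arm cannot do raises manip.Unreachable and nothing moves.
- manip.sign_off(): hands the job in; it is judged then, once.
Trained networks look in the newest picture that a camera, given by its name, has taken for a name from the list of things; names that differ only in an ending like _2 or _b are one class to them, and where a whole thing is asked for, a point or a joint stands for the part that bears it (a point fixed in the world has none). Each returns a list of dicts, best first, with "confidence" (0 to 1); they miss things now and then, are a little off and sometimes report something else, mostly with a low value. They report only what shows in the picture. A call takes as long as a camera call.
- manip.look_for(camera, name): "at" ([x, y, z] in m, in world coordinates, good to about 4 mm: the middle of the surface that is visible of it).
Readings, each from a call of its own:
- manip.current_time(): time.
- manip.current_qpos(): joint angles.
- manip.current_joint_vel(): joint speeds.
- manip.current_joint_torque(): joint torques, N m.
- manip.current_ee_pos(): TCP position.
- manip.current_tcp_rot(): TCP orientation.
- manip.current_force(): force on the tool from outside, world axes, zero at the start.
- manip.current_ft_torque(): the same for the moment, N m.
- manip.current_grip_width(): opening from 0.0 (shut) to 1.0 (fully open).
- manip.current_grip_force(): force on a finger pad.
Only numpy, scipy, OpenCV 4.12 (cv2) and the standard library are available. Lean on these libraries where they do the work, as an engineer would, in place of code of your own. Each camera call takes 0.05 s, during which the arm holds its last target. There are 200 camera calls.

## Working session

There is one attempt and no reset: what is moved stays moved. The work goes in short steps, each a Python script; the robot and the scene stay as the last script left them, time stands still between calls to the robot, and variables do not carry over. Pictures are saved under pics/ and viewed, at most 14 in all, crops included, and the job is handed in when it is done.

```bash
ls; mkdir -p pics; cat > h.py <<'E'
import numpy as np, cv2
from bench import manip as m
def snap(cam,fn=None):
    c=m.get_calibration(cam); p,d=m.grab_frame(cam)
    if fn: cv2.imwrite('pics/'+fn,cv2.cvtColor(p,cv2.COLOR_RGB2BGR))
    return p,d,c
def cloud(d,c):
    K=np.array(c['camera_matrix']);R=np.array(c['R']);t=np.array(c['t'])
    v,u=np.indices(d.shape)
    X=np.stack([(u-K[0,2])/K[0,0]*d,(v-K[1,2])/K[1,1]*d,d],-1)
    W=(X-t)@R
    W[d<=0]=np.nan
    return W
def down(yaw):  # finger-closing axis y at angle yaw+90 ; tool x at yaw
    c,s=np.cos(yaw),np.sin(yaw)
    return np.array([[c,s,0],[s,-c,0],[0,0,-1.]])
E
python3 - <<'E'
from h import *
for cam in ['scene','top']:
    p,d,c=snap(cam,cam+'0.png'); W=cloud(d,c); np.savez(cam+'0.npz',p=p,W=W,d=d)
    print(cam,np.array(c['camera_matrix']).round(1).tolist(),np.round(c['R'],3).tolist(),np.round(c['t'],3))
    for n in ['plate','v_block_1','test_bar','indicator','case','lid_tab','lid','sleeve','glue_bottle']:
        print(n,[(np.round(r['at'],3).tolist(),round(r['confidence'],2)) for r in m.look_for(cam,n)][:4])
print(m.current_time(), m.current_tcp_rot().round(3).tolist())
E
```

```text
pics
scene [[408.7, 0.0, 279.7], [0.0, 408.7, 214.9], [0.0, 0.0, 1.0]] [[-0.913, -0.408, 0.006], [-0.223, 0.487, -0.845], [0.341, -0.773, -0.535]] [0.461 0.138 0.947]
plate []
v_block_1 [([0.461, -0.019, 0.02], 0.66), ([0.446, 0.158, 0.022], 0.56)]
test_bar []
indicator [([0.448, 0.157, 0.023], 0.58)]
case [([0.482, 0.437, 0.056], 0.75)]
lid_tab [([0.488, 0.426, 0.056], 0.93)]
lid [([0.486, 0.429, 0.055], 0.66)]
sleeve [([0.479, 0.439, 0.059], 0.67), ([0.544, 0.152, 0.026], 0.45), ([0.486, 0.07, 0.033], 0.19)]
glue_bottle [([0.533, -0.049, 0.045], 0.78)]
top [[540.1, 0.0, 286.8], [0.0, 540.1, 207.7], [0.0, 0.0, 1.0]] [[0.012, -1.0, -0.003], [-0.997, -0.012, -0.079], [0.079, 0.004, -0.997]] [0.052 0.466 1.599]
plate [([0.452, -0.281, 0.026], 0.58)]
v_block_1 [([0.458, -0.035, 0.025], 0.63), ([0.446, 0.142, 0.029], 0.62)]
test_bar [([0.46, -0.035, 0.024], 0.43)]
indicator [([0.478, 0.061, 0.036], 0.77)]
case [([0.495, 0.406, 0.055], 0.7)]
lid_tab [([0.494, 0.402, 0.059], 0.87)]
lid [([0.494, 0.407, 0.053], 0.66)]
sleeve [([0.546, 0.146, 0.03], 0.49)]
glue_bottle []
1.0 [[0.97, 0.241, -0.0], [0.241, -0.97, -0.0], [-0.0, 0.0, -1.0]]
```

View pics/top0.png

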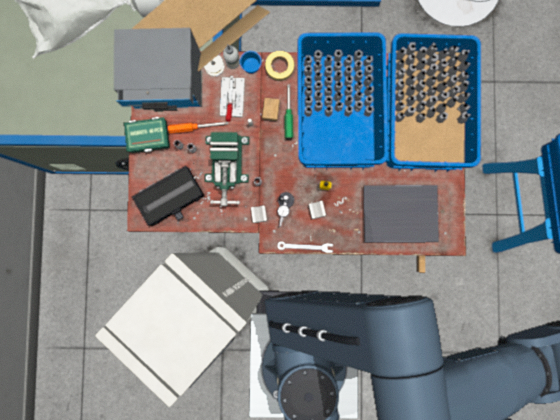

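View pics/scene0.png

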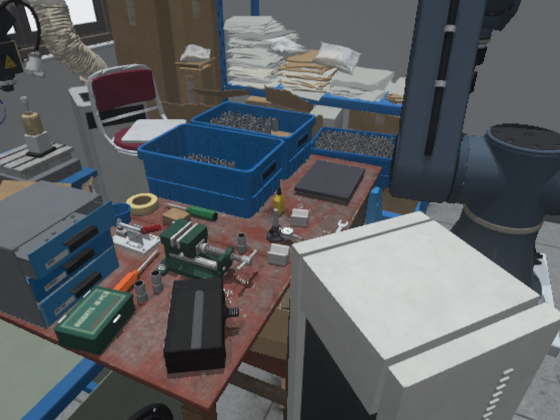

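Top view: case at (169,196) with its tab at (179,214), V-blocks at (259,214) and (317,210), indicator at (284,205), sleeve at (257,182), bottle at (326,184) and plate at (400,213). There is a vice at (226,165) and a cabinet at (180,325). The scene view agrees. Next I'll check obstacle heights and look from close by.

```bash
python3 - <<'E'
from h import *
W=np.load('top0.npz')['W']
for n,(u,v) in dict(cab=(170,330),cab2=(240,270),binnear=(340,163),binright=(388,100),vice=(226,150),vicejaw=(226,180),viceh=(225,203),greenbox=(146,134),greybox=(155,60),plate=(400,213),case=(169,196)).items():
    print(n,np.nanmedian(W[v-2:v+3,u-2:u+3].reshape(-1,3),0).round(3))
R=down(0.0)
for i,(x,y) in enumerate([(0.40,-0.27),(0.40,0.06),(0.40,0.38)]):
    m.move_ptp([x,y,0.36],R)
    p,d,c=snap('wrist',f'w{i}.png'); W=cloud(d,c); np.savez(f'w{i}.npz',p=p,W=W)
    if i==0: print(np.round(c['R'],3).tolist(),-np.array(c['R']).T@c['t'],c['camera_matrix'])
    for n in [['plate'],['v_block_1','indicator','sleeve','glue_bottle'],['case','lid_tab','test_bar']][i]:
        print(n,[(np.round(r['at'],3).tolist(),round(r['confidence'],2)) for r in m.look_for('wrist',n)][:4])
a=[cv2.imread(f'pics/w{i}.png') for i in range(3)]
z=np.zeros_like(a[0]); big=np.vstack([np.hstack([a[0],a[1]]),np.hstack([a[2],z])])
cv2.imwrite('pics/w_all.png',cv2.resize(big,(800,600)))
print(m.current_time(),m.current_qpos().round(2))
E
```

```text
cab [0.131 0.353 0.227]
cab2 [ 0.252  0.258 -0.697]
binnear [ 0.583 -0.089  0.148]
binright [ 0.779 -0.236  0.069]
vice [0.626 0.236 0.091]
vicejaw [0.544 0.239 0.059]
viceh [0.474 0.239 0.066]
greenbox [0.679 0.48  0.045]
greybox [0.852 0.422 0.196]
plate [ 0.453 -0.28   0.025]
case [0.493 0.404 0.054]
[[-0.0, -1.0, -0.001], [-0.966, 0.0, 0.259], [-0.259, 0.001, -0.966]] [ 0.46603287 -0.27098446  0.50163482] [[376.57029062   0.         280.98454678]
 [  0.         376.57029062 209.51316048]
 [  0.           0.           1.        ]]
plate [([0.458, -0.283, 0.032], 0.97)]
v_block_1 [([0.45, 0.142, 0.024], 0.7), ([0.462, -0.031, 0.028], 0.69)]
indicator [([0.483, 0.06, 0.039], 0.64)]
sleeve [([0.545, 0.142, 0.029], 0.7)]
glue_bottle [([0.532, -0.054, 0.048], 0.72)]
case [([0.5, 0.405, 0.056], 0.62), ([0.482, 0.067, 0.032], 0.49), ([0.452, 0.142, 0.024], 0.18)]
lid_tab [([0.501, 0.402, 0.051], 0.94)]
test_bar []
5.4917 [ 0.67  0.25  1.47 -0.    1.42  2.25]
```

View pics/w_all.png

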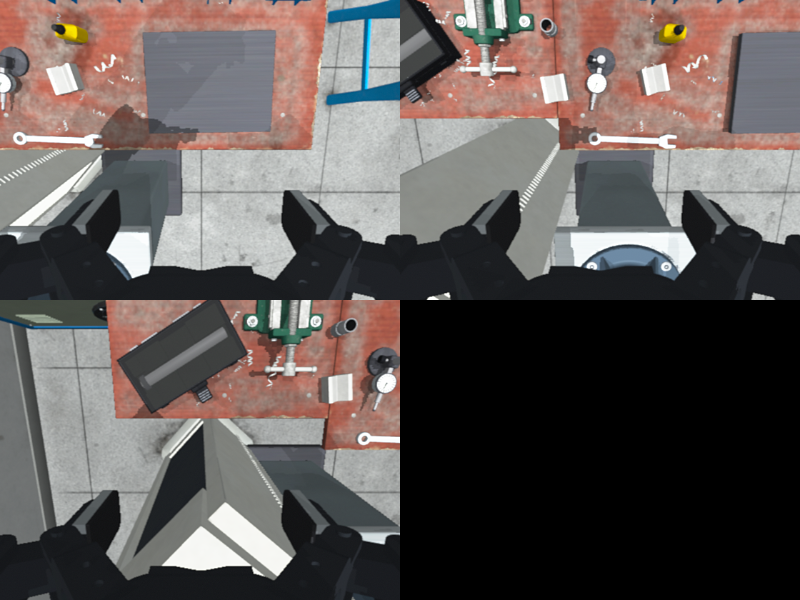

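The wrist views show the plate (208,80), V-blocks (554,87) and (655,79), the indicator with its foot at (601,60), the sleeve (548,27), the bottle (673,33), the case (180,355) and its tab (204,393). I'll fit shapes from the point clouds.

```bash
cat >> h.py <<'E'
def rect(W,center,rad,z0,z1):
    "min-area rectangle of cloud points in height band: centre, sizes, angle of long side, n, z"
    P=W.reshape(-1,3); P=P[np.isfinite(P[:,0])]
    k=(np.hypot(*(P[:,:2]-center).T)<rad)&(P[:,2]>z0)&(P[:,2]<z1); P=P[k]
    g=np.zeros((400,400),np.uint8); ij=((P[:,:2]-center)*1000+200).astype(int); g[ij[:,0],ij[:,1]]=255
    g=cv2.morphologyEx(g,cv2.MORPH_CLOSE,np.ones((5,5))); g=cv2.morphologyEx(g,cv2.MORPH_OPEN,np.ones((5,5)))
    n,l,s,_=cv2.connectedComponentsWithStats(g); b=1+np.argmax(s[1:,4])
    q=np.argwhere(l==b).astype(np.float32)  # (x,y)
    (cx,cy),(w,h),a=cv2.minAreaRect(q)
    B=cv2.boxPoints(((cx,cy),(w,h),a)); e=max(B[1]-B[0],B[2]-B[1],key=np.linalg.norm)
    return (np.array([cx,cy])-199.5)/1000+center, (max(w,h),min(w,h)), np.degrees(np.arctan2(e[1],e[0]))%180, len(P), np.median(P[:,2])
E
python3 - <<'E'
from h import *
L=[np.load(f'w{i}.npz')['W'] for i in range(3)]+[np.load('top0.npz')['W']]
def s(n,r): print(n,r[0].round(4),np.round(r[1],1),round(r[2],1),r[3],round(r[4],4))
for i in (0,3): s('plate',rect(L[i],[.453,-.28],.2,.017,.04))
for i in (0,1,2):
  try: s(f'vL{i}',rect(L[i],[.45,.142],.045,.012,.04))
  except Exception as e: print(i,e)
for i in (0,1): s(f'vR{i}',rect(L[i],[.462,-.033],.045,.012,.04))
for i in (0,1): s(f'bottle{i}',rect(L[i],[.532,-.054],.04,.03,.1))
for i in (1,2): s(f'sleeve{i}',rect(L[i],[.545,.144],.03,.035,.06))
s('post',rect(L[1],[.50,.06],.06,.06,.1)); s('dial',rect(L[1],[.45,.06],.05,.02,.045));s('foot',rect(L[1],[.5,.06],.06,.007,.02))
for i in (2,3):
  s('case',rect(L[i],[.5,.405],.15,.046,.07)); 
# tops
for i,c,r in ((1,[.45,.142],.03),(1,[.462,-.033],.03),(0,[.453,-.28],.1)):
  P=L[i].reshape(-1,3);P=P[np.hypot(*(P[:,:2]-c).T)<r]; print(np.percentile(P[:,2],[5,50,95,99]).round(4))
a=cv2.imread('pics/w1.png');b=cv2.imread('pics/w2.png')
a=cv2.resize(a[0:200,180:400],None,fx=2.7,fy=2.7,interpolation=2)[:,:600]; b=cv2.resize(b[0:200,140:400],None,fx=1.9,fy=1.9)
o=np.zeros((600,800,3),np.uint8); o[:a.shape[0],:594]=a[:600,:594]; cv2.imwrite('pics/z1.png',o)
E
```

```text
plate [ 0.4551 -0.2848] [220.5 170.2] 90.8 25300 0.0244
plate [ 0.4538 -0.2815] [220.2 168.4] 90.7 4192 0.0249
0 attempt to get argmax of an empty sequence
vL1 [0.4487 0.1399] [45.5 40.9] 9.1 1275 0.0253
vL2 [0.4487 0.1404] [45.7 41.6] 9.5 1452 0.0246
vR0 [ 0.4636 -0.0346] [45.8 42. ] 14.0 1486 0.0248
vR1 [ 0.4635 -0.034 ] [45.4 40.7] 14.0 1318 0.0251
bottle0 [ 0.5362 -0.0593] [32.8 22.7] 84.3 776 0.0517
bottle1 [ 0.5363 -0.0574] [34.9 22.6] 82.4 686 0.0511Traceback (most recent call last):
  File "<stdin>", line 10, in <module>
  File "h.py", line 23, in rect
    n,l,s,_=cv2.connectedComponentsWithStats(g); b=1+np.argmax(s[1:,4])
                                                     ~~~~~~~~~^^^^^^^^^
    return _wrapfunc(a, 'argmax', axis=axis, out=out, **kwds)
    return bound(*args, **kwds)
ValueError: attempt to get argmax of an empty sequence
```

```bash
python3 - <<'E'
from h import *
L=[np.load(f'w{i}.npz')['W'] for i in range(3)]+[np.load('top0.npz')['W']]
def s(n,*a):
  try: r=rect(*a); print(n,r[0].round(4),np.round(r[1],1),round(r[2],1),r[3],round(r[4],4))
  except Exception as e: print(n,'none')
for i in (1,2): s(f'sleeve{i}',L[i],[.545,.144],.03,.02,.06)
P=L[1].reshape(-1,3); Q=P[np.hypot(*(P[:,:2]-[.48,.06]).T)<.07]
T=Q[Q[:,2]>.06]; print('post',len(T),T.mean(0) if len(T) else 0, Q[np.nanargmax(Q[:,2])])
s('foot',L[1],[.5,.06],.06,.006,.02); s('dial',L[1],[.47,.06],.05,.022,.045)
for i in (2,3): s('case',L[i],[.5,.405],.15,.046,.07); s('caselow',L[i],[.5,.405],.15,.015,.07)
a=cv2.imread('pics/w1.png');b=cv2.imread('pics/w2.png')
a=cv2.resize(a[20:170,180:400],None,fx=3.6,fy=3.6,interpolation=2)
cv2.imwrite('pics/z1.png',a[:600,:800])
E
```

```text
sleeve1 none
sleeve2 none
post 17586 [0.41655417 0.06028606 0.44130809] [0.42226824 0.07522288 0.45625063]
foot [0.4969 0.0527] [48.3 33.9] 30.7 820 0.0104
dial [0.4575 0.067 ] [66. 33.] 0.0 1031 0.035
case [0.4864 0.4017] [184.5 128.7] 120.9 15672 0.0544
caselow [0.4882 0.4027] [184.5 136.2] 121.0 16756 0.0544
case [0.4852 0.4059] [185.5 126.5] 120.9 2291 0.0558
caselow [0.4842 0.4051] [186.2 130.5] 121.6 2605 0.0552
```

View pics/z1.png

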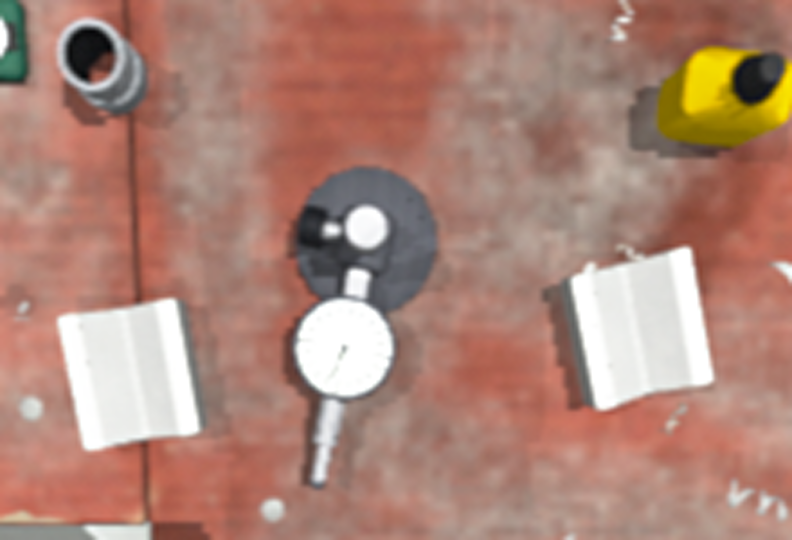

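The V grooves run along world x, tilted about 9° and 14°. The stem tip is at (318,485) and the post at (366,228). I'll look closer at two opposed yaws, which exposes any camera bias.

```bash
cat >> h.py <<'E'
def view(x,y,z,yaw,name=None):
    m.move_ptp([x,y,z],down(yaw)); p,d,c=snap('wrist',name and name+'.png'); W=cloud(d,c)
    if name: np.savez(name+'.npz',p=p,W=W,**{k:np.array(c[k]) for k in c})
    return W
def s(n,*a):
  try: r=rect(*a); print(n,r[0].round(4),np.round(r[1],1),round(r[2],1),r[3],round(r[4],4)); return r
  except Exception as e: print(n,'none')
E
python3 - <<'E'
from h import *
W=np.load('w2.npz')['W'].reshape(-1,3); k=(W[:,2]>.12)&(W[:,2]<.26)&(W[:,0]<.45)
T=np.load('top0.npz')['W'].reshape(-1,3); q=(T[:,2]>.1)&(T[:,1]>.05)&(T[:,1]<.7)&(T[:,0]<.45)&(T[:,0]>-.1); Q=T[q]
for y in (.1,.15,.2,.25,.3,.35,.4,.45,.5):
    a=Q[abs(Q[:,1]-y)<.01]; print('cab y',y, len(a) and a[np.argmax(a[:,0])].round(3))
r31=np.radians(31)
for n,yaw in (('c0',r31),('c1',r31+np.pi)):
    W=view(.49,.405,.30,yaw,n); s('case',W,[.5,.405],.15,.046,.07); s('tab',W,[.43,.37],.04,.035,.052)
for n,yaw in (('b0',0),('b1',np.pi)):
    W=view(.47,.1,.25,yaw,n); s('vL',W,[.449,.14],.045,.012,.04); s('foot',W,[.5,.06],.045,.006,.02); s('post',W,[.5,.06],.05,.07,.1)
    s('sleeve',W,[.545,.144],.035,.03,.06);s('dial',W,[.47,.06],.04,.022,.045)
print(m.current_time())
a=np.hstack([cv2.resize(cv2.imread(f'pics/{n}.png'),(400,300)) for n in('c0','b0')]);b=np.hstack([cv2.resize(cv2.imread(f'pics/{n}.png'),(400,300)) for n in('c1','b1')])
cv2.imwrite('pics/z2.png',np.vstack([a,b]))
E
```

```text
cab y 0.1 [0.223 0.091 0.26 ]
cab y 0.15 [0.154 0.16  0.17 ]
cab y 0.2 [0.2   0.21  0.212]
cab y 0.25 [0.244 0.259 0.146]
cab y 0.3 [0.289 0.309 0.116]
cab y 0.35 [0.328 0.352 0.232]
cab y 0.4 [0.288 0.392 0.225]
cab y 0.45 [0.231 0.442 0.223]
cab y 0.5 [0.175 0.491 0.226]
case [0.4865 0.4021] [184.8 127.5] 120.7 17571 0.0545
tab [0.4429 0.3757] [28.8 28.3] 121.0 466 0.046
case [0.487  0.4012] [184.6 128.2] 121.1 17359 0.0544
tab [0.4435 0.3745] [30.5 29.8] 31.0 699 0.046
vL [0.449  0.1398] [45.7 41. ] 8.7 1886 0.0251
foot [0.5026 0.0532] [48.5 26.6] 58.6 1137 0.0101
post [0.4935 0.0595] [10. 10.] 0.0 194 0.0843
sleeve none
dial [0.4675 0.067 ] [70. 33.] 0.0 1504 0.0351
vL [0.4485 0.1388] [45.8 40.8] 8.7 1978 0.0254
foot [0.49   0.0423] [36.9 16.9] 155.6 826 0.0103
post [0.4925 0.0585] [10. 10.] 0.0 199 0.084
sleeve none
dial [0.467 0.066] [69. 33.] 0.0 1554 0.035
14.2917
```

View pics/z2.png

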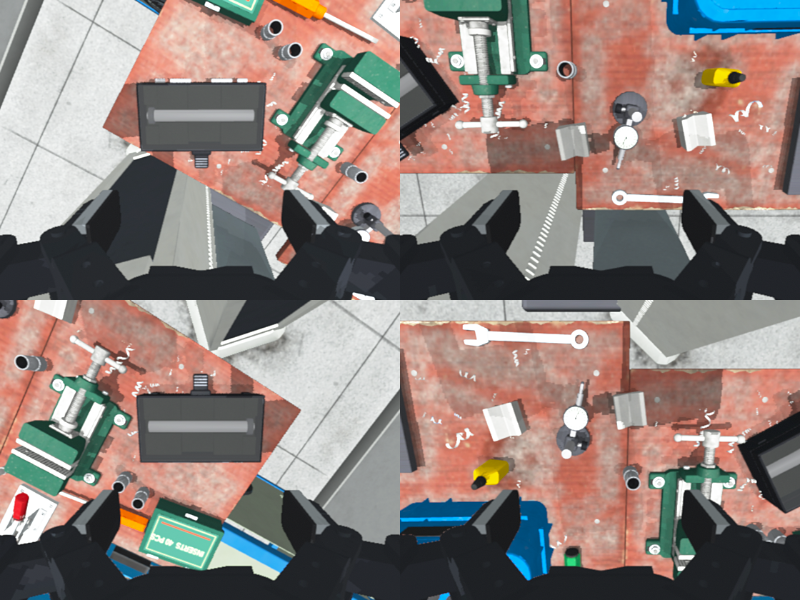

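The bias is under 1 mm, and the tab, indicator and sleeve are clear of the blocks. I'll measure the plate close up and fit the case and stem, then place the first block.

```bash
cat >> h.py <<'E'
def pick(x,y,z,yaw,op,eff,zh=.16,shut=0.0):
    m.set_gripper(op); m.move_ptp([x,y,zh],down(yaw)); m.move_l([x,y,z],max_speed=.15)
    m.set_gripper(shut,eff); print('grip w',round(m.current_grip_width(),3),'f',round(float(np.max(m.current_grip_force())),1)); 
    m.move_l([x,y,zh],max_speed=.15)
def place(x,y,z,yaw,op,zh=.16):
    m.move_ptp([x,y,zh],down(yaw)); m.move_l([x,y,z+.012],max_speed=.15); m.move_l([x,y,z],max_speed=.03)
    print('F',np.round(m.current_force(),1)); m.set_gripper(op); m.move_l([x,y,zh],max_speed=.2)
E
python3 - <<'E'
from h import *
W=np.load('c0.npz')['W'].reshape(-1,3); W2=np.load('c1.npz')['W'].reshape(-1,3)
a=np.radians(31); ex=np.array([np.cos(a),np.sin(a)]); ey=np.array([-ex[1],ex[0]])
for w in (W,W2):
    P=w[(np.hypot(*(w[:,:2]-[.5,.41]).T)<.16)&(w[:,2]>.03)]; q=np.c_[(P[:,:2]-[.5,.41])@ex,(P[:,:2]-[.5,.41])@ey]
    t=q[P[:,2]>.052]; print('lid x',np.percentile(t[:,0],[.2,99.8]).round(4),'y',np.percentile(t[:,1],[.2,99.8]).round(4),P[:,2].max())
    t=q[(q[:,0]<-.056)&(q[:,0]>-.1)&(P[:,2]<.05)&(abs(q[:,1])<.04)]; zt=P[(q[:,0]<-.056)&(q[:,0]>-.1)&(P[:,2]<.05)&(abs(q[:,1])<.04)][:,2]
    print('tab x',np.percentile(t[:,0],[1,99]).round(4),'y',np.percentile(t[:,1],[2,98]).round(4),np.median(zt))
m.move_ptp([.45,-.28,.28],down(0))
W=view(.45,-.28,.28,0,'p0'); r=s('plate',W,[.453,-.283],.18,.017,.04)
W=view(.45,-.06,.22,0,'p1'); b=s('vR',W,[.463,-.034],.045,.012,.04); s('bot',W,[.536,-.058],.04,.03,.1)
yp=np.radians(r[2]-90) ; ex=np.array([np.cos(yp),np.sin(yp)]); ey=np.array([-ex[1],ex[0]])
np.savez('plate.npz',c=r[0],yp=yp)
pick(*b[0],.004,np.radians(b[2]),.75,60)
t=r[0]-.05*ex-.045*ey; print(t,yp)
place(*t,.0295,yp+np.pi/2,.75)
print(m.current_time())
E
```

```text
lid x [-0.0875  0.0474] y [-0.1453  0.0903] 0.39663661716688203
tab x [-0.0803 -0.0578] y [-0.0098  0.0102] 0.04564149964732416
lid x [-0.0914  0.0473] y [-0.1457  0.0893] 0.39631756543241037
tab x [-0.0815 -0.0569] y [-0.0111  0.0095] 0.0455647544550388
plate [ 0.4552 -0.2851] [220.  170.3] 90.7 33611 0.0245
vR [ 0.4639 -0.0344] [45.8 40.7] 14.0 2282 0.0254
bot [ 0.537 -0.058] [33. 23.] 90.0 1164 0.0522
grip w 0.457 f 60.0
[ 0.40581668 -0.33070746] 0.012986372
F [-1.8  1.6  6.4]
25.4
```

```bash
python3 - <<'E'
from h import *
z=np.load('plate.npz'); c,yp=z['c'],float(z['yp']); ex=np.array([np.cos(yp),np.sin(yp)]); ey=np.array([-ex[1],ex[0]])
pick(.4488,.1396,.004,np.radians(8.8),.75,60)
t=c-.05*ex+.045*ey
place(*t,.0295,yp+np.pi/2,.75)
W=view(.41,-.28,.25,0,'q0'); 
for sg in (-1,1):
    r=s('blk',W,c-.05*ex+sg*.045*ey,.04,.035,.07); d=r[0]-c; print('plate frame',(d@ex).round(4),(d@ey).round(4),'yaw err',round(r[2]-90-np.degrees(yp),2))
s('plate',W,[.453,-.283],.18,.017,.06)
print(m.current_time())
a=cv2.imread('pics/q0.png'); cv2.imwrite('pics/q0s.png',a[:300])
E
```

```text
grip w 0.455 f 60.0
F [-2.8  1.1  7.7]
blk [ 0.4073 -0.3317] [45. 40.] 90.0 2282 0.0501
plate frame -0.0485 -0.046 yaw err -0.74
blk [ 0.4061 -0.2417] [45. 40.] 90.0 2246 0.0502
plate frame -0.0485 0.044 yaw err -0.74
plate [ 0.4553 -0.285 ] [220.1 170.2] 90.7 41615 0.0246
36.4417
```

View pics/q0s.png

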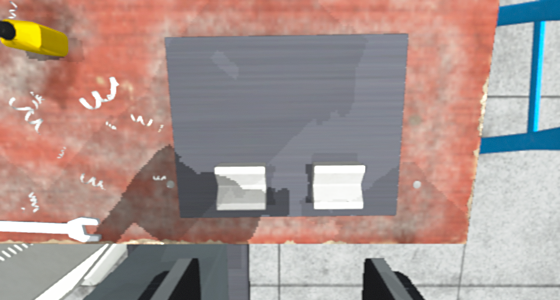

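Both blocks stand at (241,187) and (338,187), within about 1 mm of the target and in line. Next is the lid.

```bash
python3 - <<'E'
from h import *
cc=np.array([.4987,.4092]); a=np.radians(30.9); ex=np.array([np.cos(a),np.sin(a)])
R=down(a); r=.1275; up=np.array([0,0,1.])
def g(th):  # TCP for grip point at lid angle th
    x=.0525-r*np.cos(th)+.007*np.sin(th); z=.036+r*np.sin(th)+.007*np.cos(th)
    return np.r_[cc+x*ex, z-.019]
m.move_ptp(np.r_[.40,.2,.25],R)
p=g(0); m.set_gripper(.5); m.move_ptp(p+[0,0,.12],R); m.move_l(p,max_speed=.12)
print('F0',np.round(m.current_force(),1)); m.set_gripper(0,30); print('w',m.current_grip_width(),m.current_grip_force())
ths=np.linspace(0,1.6,17)[1:]
for t in ths:
    m.move_l(g(t),max_speed=.12); F=m.current_force()
    if np.linalg.norm(F)>25: print(t,np.round(F,1))
    if np.linalg.norm(F)>50: break
print('w',m.current_grip_width(),m.current_force().round(1),m.current_time())
snap('scene','lid.png'); cv2.imwrite('pics/lids.png',cv2.resize(cv2.imread('pics/lid.png')[200:420,60:340],None,fx=2,fy=2))
E
```

```text
F0 [0.4 0.3 1.1]
w 0.24413436731501018 29.31746631860733
w 0.2455215395374033 [-4.3  3.4 -0.1] 44.9583
```

View pics/lids.png

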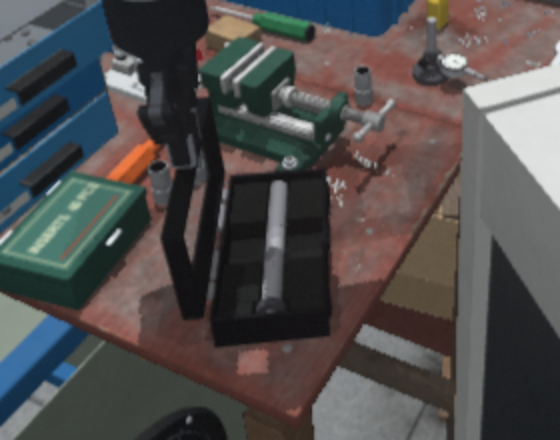

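The lid stands upright in the grip at (195,220), and the bar is in the groove at (275,250) with its collar at the near end. I'll ease the lid to its stop, release it and measure the bar.

```bash
python3 - <<'E'
from h import *
cc=np.array([.4987,.4092]); a=np.radians(30.9); ex=np.array([np.cos(a),np.sin(a)]); ey=np.array([-ex[1],ex[0]])
r=.1275
def g(th):
    return np.r_[cc+(.0525-r*np.cos(th)+.007*np.sin(th))*ex, .036+r*np.sin(th)+.007*np.cos(th)-.019]
for t in (1.65,1.7): m.move_l(g(t),max_speed=.08)
print(m.current_force().round(1)); m.set_gripper(.5); m.move_l(g(1.7)+[0,0,.06]); 
v=cc-.08*ex+.0*ey
W=view(*v,.32,a+np.pi/2,'d0').reshape(-1,3)
q=np.c_[(W[:,:2]-cc)@ex,(W[:,:2]-cc)@ey,W[:,2]]
k=(abs(q[:,0])<.046)&(abs(q[:,1])<.09)&(q[:,2]>.028)&(q[:,2]<.045); B=q[k]
print(len(B)); 
for y in np.arange(-.085,.09,.01):
    b=B[abs(B[:,1]-y)<.005]
    if len(b): print(round(y,3),len(b),np.percentile(b[:,0],[2,98]).round(4),np.percentile(b[:,2],98).round(4))
print('y ext',np.percentile(B[:,1],[.3,99.7]).round(4))
L=q[(q[:,2]>.06)&(q[:,2]<.18)&(q[:,0]>.03)&(q[:,0]<.12)&(abs(q[:,1])<.1)]; print('lid pts',len(L), L[L[:,2]>.14].mean(0) if len(L) else '')
print([(np.round(x['at'],3),x['confidence']) for x in m.look_for('wrist','test_bar')],m.current_time())
E
```

```text
[-3.7  3.8  0.1]
2760
-0.085 288 [-0.0434  0.0455] 0.0366
-0.075 119 [-0.0085  0.0456] 0.0352
-0.065 121 [-0.0084  0.0457] 0.0352
-0.055 122 [-0.0081  0.0458] 0.0349
-0.045 123 [-0.0086  0.0455] 0.0352
-0.035 124 [-0.0089  0.0456] 0.0341
-0.025 131 [-0.0081  0.0455] 0.0357
-0.015 131 [-0.0084  0.0458] 0.0353
-0.005 139 [-0.009   0.0453] 0.0358
0.005 136 [-0.0083  0.0454] 0.036
0.015 133 [-0.0085  0.0455] 0.0355
0.025 141 [-0.0089  0.0457] 0.0355
0.035 146 [-0.0084  0.0457] 0.0364
0.045 147 [-0.0087  0.0456] 0.0355
0.055 161 [-0.0091  0.0456] 0.0354
0.065 145 [-0.0084  0.0457] 0.0352
0.075 218 [-0.0122  0.0454] 0.0371
0.085 235 [-0.0435  0.0456] 0.0367
y ext [-0.0899  0.0892]
lid pts 10237 [0.07809399 0.00064534 0.1531734 ]
[(array([0.492, 0.419, 0.031]), 0.6)] 47.8833
```

View pics/d0.png

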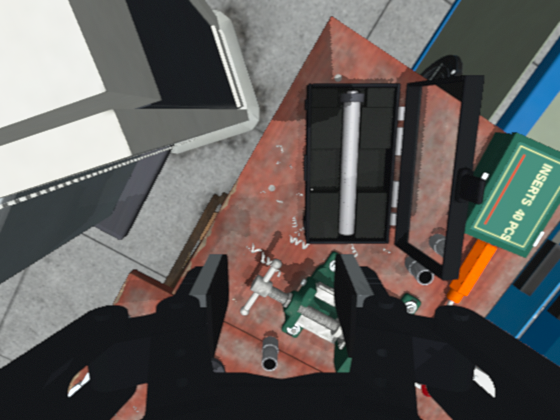

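The lid stands fully back at (440,170), and the bar is at (349,160) with its collar at (351,96) on the case's +y side. I'll refine the bar's position along its own axis.

```bash
python3 - <<'E'
from h import *
cc=np.array([.4987,.4092]); a=np.radians(30.9); ex=np.array([np.cos(a),np.sin(a)]); ey=np.array([-ex[1],ex[0]])
W=np.load('d0.npz')['W'].reshape(-1,3)
q=np.c_[(W[:,:2]-cc)@ex,(W[:,:2]-cc)@ey,W[:,2]]
k=(abs(q[:,0])<.014)&(abs(q[:,1])<.0855)&(q[:,2]>.028)&(q[:,2]<.045); B=q[k]
print('x',np.percentile(B[:,0],[1,99]),'y',np.percentile(B[:,1],[0,.5,99.5,100]).round(4))
for y in np.arange(.064,.086,.002):
    b=B[abs(B[:,1]-y)<.001]; print(round(y,3),len(b),b[:,2].max().round(4) if len(b) else '',np.ptp(b[:,0]).round(4) if len(b) else '')
# case outer walls
k=(q[:,2]>.031)&(q[:,2]<.04)&(abs(q[:,0])<.06)&(abs(q[:,1])<.11); C=q[k]; print('case',np.percentile(C[:,0],[1,99]).round(4),np.percentile(C[:,1],[1,99]).round(4))
E
```

```text
x [-0.01065498  0.00672658] y [-0.0814 -0.0805  0.0822  0.0833]
0.064 28 0.0322 0.0145
0.066 26 0.0333 0.0145
0.068 25 0.0328 0.013
0.07 27 0.0337 0.0145
0.072 36 0.0363 0.023
0.074 41 0.0372 0.0221
0.076 41 0.0375 0.023
0.078 38 0.0372 0.0216
0.08 35 0.0373 0.022
0.082 10 0.0328 0.0153
0.084 6 0.0299 0.0054
case [-0.0532  0.0585] [-0.0911  0.0912]
```

```bash
python3 - <<'E'
from h import *
cc=np.array([.4987,.4092]); a=np.radians(30.9); ex=np.array([np.cos(a),np.sin(a)]); ey=np.array([-ex[1],ex[0]])
b=cc-.001*ex-.0047*ey
pick(*b,.009,a+np.pi/2,.45,60,zh=.22)
z=np.load('plate.npz'); c,yp=z['c'],float(z['yp']); px=np.array([np.cos(yp),np.sin(yp)])
m.move_ptp([.45,.12,.22],down(yp+np.pi/2)); print('w',m.current_grip_width())
place(*(c-.05*px),.0395,yp+np.pi/2,.5,zh=.2)
W=view(.43,-.28,.25,0,'e0'); print(m.current_time())
py=np.array([-px[1],px[0]]); W=W.reshape(-1,3); q=np.c_[(W[:,:2]-c)@px,(W[:,:2]-c)@py,W[:,2]]
for y in np.arange(-.09,.1,.015):
    t=q[(abs(q[:,1]-y)<.004)&(abs(q[:,0]+.05)<.02)&(q[:,2]>.0565)]
    print(round(y,3),len(t),t[:,2].max().round(4) if len(t) else '',t[:,0].mean().round(4) if len(t) else '')
t=q[(abs(q[:,0]+.05)<.02)&(q[:,2]>.0575)&(abs(q[:,1])<.1)]; print(np.percentile(t[:,1],[.2,99.8]))
t=t[t[:,2]>.0645]; print('collar',np.percentile(t[:,1],[2,98]))
a=cv2.imread('pics/e0.png'); cv2.imwrite('pics/e0s.png',a[:300])
E
```

```text
grip w 0.184 f 58.6
w 0.18377194070163966
F [-2.5  2.9 10.3]
59.2583
-0.09 0  
-0.075 89 0.0635 -0.0476
-0.06 154 0.0637 -0.0476
-0.045 1098 0.3175 -0.0344
-0.03 210 0.307 -0.043
-0.015 448 0.2892 -0.0378
0.0 157 0.0639 -0.048
0.015 146 0.0642 -0.0479
0.03 423 0.2894 -0.0379
0.045 605 0.3136 -0.0365
0.06 562 0.3159 -0.0358
0.075 195 0.0685 -0.0478
0.09 14 0.0663 -0.0486
[-0.07484283  0.08591814]
collar [-0.04851683  0.08053107]
```

View pics/e0s.png

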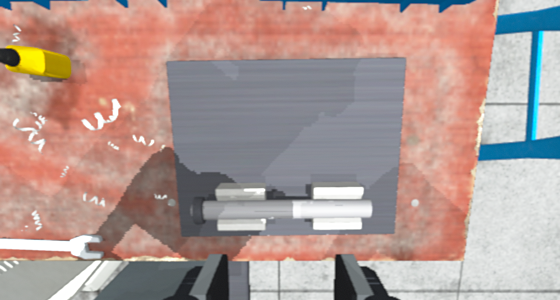

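The bar is seated level at (285,209), top at about 64 mm over its whole length, with its collar at (197,210) outside the left block. Now I'll measure the indicator.

```bash
cat > ind.py <<'E'
from h import *
def ind(W,p0):
    P=W.reshape(-1,3); P=P[np.isfinite(P[:,0])]; P=P[(np.hypot(*(P[:,:2]-p0).T)<.11)]
    T=P[(P[:,2]>P0+.078)&(P[:,2]<P0+.09)&(np.hypot(*(P[:,:2]-p0).T)<.02)]; post=(T[:,:2].max(0)+T[:,:2].min(0))/2
    S=P[(P[:,2]>P0+.022)&(P[:,2]<P0+.045)]; d=S[:,:2]-post; r=np.hypot(*d.T)
    D=S[(r>.02)&(r<.06)]; 
    ang=np.arctan2(d[:,1],d[:,0])
    st=(r>.06)&(r<.092)
    return post,len(T),np.degrees(np.median(ang[st]%(2*np.pi))),st.sum(),np.percentile(r[st],99),np.degrees(np.median(ang[(r>.025)&(r<.055)]%(2*np.pi)))
P0=0.
E
python3 - <<'E'
import ind; from ind import *
for n in ('b0','b1'): print(n,ind.ind(np.load(n+'.npz')['W'],[.493,.059]))
for yaw in (0,):
    W=view(.45,.06,.2,yaw,'f0'); print(ind.ind(W,[.493,.059]))
print(m.current_time())
cv2.imwrite('pics/f0s.png',cv2.imread('pics/f0.png')[:330,120:440])
E
```

```text
Traceback (most recent call last):
AttributeError: 'function' object has no attribute 'ind'
```

```bash
mv ind.py indic.py; python3 - <<'E'
from indic import *
for n in ('b0','b1'): print(n,ind(np.load(n+'.npz')['W'],[.493,.059]))
W=view(.45,.06,.2,0,'f0'); print(ind(W,[.493,.059]))
print(m.current_time())
cv2.imwrite('pics/f0s.png',cv2.imread('pics/f0.png')[:330,120:440])
E
```

```text
b0 (array([0.49326632, 0.05932387]), 173, np.float64(135.57705485925425), np.int64(1177), np.float64(0.09155386320132602), np.float64(167.95739199481486))
b1 (array([0.49270775, 0.05839074]), 166, np.float64(134.27409787865037), np.int64(1280), np.float64(0.09185531805781526), np.float64(168.13310877229821))
(array([0.49316528, 0.05893434]), 244, np.float64(166.7984221594775), np.int64(275), np.float64(0.09188643743019229), np.float64(168.08846493738753))
60.6083
```

View pics/f0s.png

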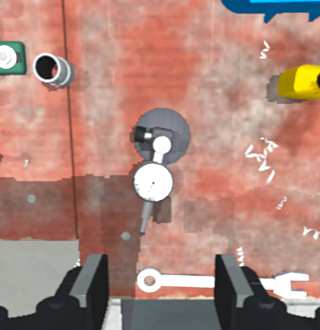

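The post top is at (162,146) and the stem points to (143,230), at a heading of about 167.5°. I'll pick it by the post with the camera side turned away from the bins, and place it.

```bash
python3 - <<'E'
from h import *
z=np.load('plate.npz'); c,yp=z['c'],float(z['yp']); px=np.array([np.cos(yp),np.sin(yp)])
x,y=.4929,.0589; yaw=np.radians(167.5)
m.set_gripper(.5); m.move_ptp([x,y,.2],down(yaw)); m.move_l([x,y,.054],max_speed=.12); m.set_gripper(0,100)
print('w',m.current_grip_width(),m.current_force().round(1))
m.move_l([x,y,.08],max_speed=.05); m.move_l([x,y,.215],max_speed=.12); print('w',m.current_grip_width(),m.current_force().round(1))
t=c+.052*px; ry=yp+np.pi
m.move_ptp([*t,.215],down(ry)); m.move_l([*t,.095],max_speed=.12); m.move_l([*t,.0797],max_speed=.03)
print('F',m.current_force().round(1)); m.set_gripper(.5); m.move_l([*t,.2],max_speed=.15)
print(m.current_time())
E
cat > chk.py <<'E'
import indic; from indic import *
indic.P0=.025
z=np.load('plate.npz'); c,yp=z['c'],float(z['yp']); px=np.array([np.cos(yp),np.sin(yp)]);py=np.array([-px[1],px[0]])
import sys; n=sys.argv[1]
W=view(.45,-.285,.26,np.radians(float(sys.argv[2])),n); r=ind(W,c+.052*px); d=r[0]-c
print('post plate',(d@px).round(4),(d@py).round(4),'dial ang',r[5]-np.degrees(yp))
P=W.reshape(-1,3); q=np.c_[(P[:,:2]-c)@px,(P[:,:2]-c)@py,P[:,2]]
b=q[(abs(q[:,1])<.02)&(q[:,0]<-.03)&(q[:,0]>-.07)&(q[:,2]>.05)&(q[:,2]<.075)]
print('bar x',np.percentile(b[:,0],[2,98]).round(4),'top',np.percentile(b[:,2],98).round(4))
s_=q[(abs(q[:,1])<.015)&(q[:,0]>-.04)&(q[:,0]<.0)&(q[:,2]>.045)&(q[:,2]<.07)]
for x in np.arange(-.039,0,.003):
    t=s_[abs(s_[:,0]-x)<.0015]; print(round(x,3),len(t),t[:,1].mean().round(4) if len(t) else '')
k=cv2.imread('pics/'+n+'.png'); cv2.imwrite('pics/'+n+'s.png',k[:330]); print(m.current_time())
E
python3 chk.py g0 0
```

```text
w 0.10957064834120392 [-1.2 -0.7  6.6]
w 0.11076470584535646 [-0.1  0.5 -5.7]
F [-1.8  0.9 -1.3]
71.4917
post plate 0.052 0.0003 dial ang 180.9944463013684
bar x [-0.0564 -0.04  ] top 0.0637
-0.039 3 0.0022
-0.036 0 
-0.033 3 -0.0008
-0.03 16 -0.0007
-0.027 18 -0.001
-0.024 13 -0.001
-0.021 18 -0.0007
-0.018 13 -0.001
-0.015 24 -0.0003
-0.012 25 -0.0004
-0.009 27 -0.0007
-0.006 24 -0.0006
-0.003 24 -0.0006
74.15
```

View pics/g0s.png

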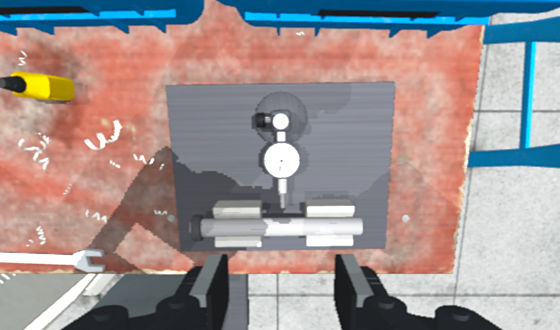

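The indicator stands at (281,120), square to the bar, with its stem tip at (282,207) near the bar at (285,227). I'll check the gap from the opposite side.

```bash
python3 chk.py g1 180; python3 - <<'E'
from h import *
z=np.load('plate.npz'); c,yp=z['c'],float(z['yp']); px=np.array([np.cos(yp),np.sin(yp)]);py=np.array([-px[1],px[0]])
for n in('g0','g1'):
    W=np.load(n+'.npz')['W']; P=W.reshape(-1,3); q=np.c_[(P[:,:2]-c)@px,(P[:,:2]-c)@py,P[:,2]]
    t=q[(abs(q[:,1])<.005)&(q[:,0]>-.045)&(q[:,0]<-.025)]; t=t[np.argsort(t[:,0])]; print(n,[(round(a*1000,1),round(b*1000)) for a,_,b in t if b>.04][:40])
    for sg in(-1,1): 
        r=rect(W,c-.05*px+sg*.045*py,.045,.046,.0555); d=r[0]-c; print('blk',(d@px).round(4),(d@py).round(4),np.round(r[1],1))
    t=q[(abs(q[:,0]+.049)<.012)&(q[:,2]>.057)&(q[:,2]<.072)&(abs(q[:,1])<.1)]; print('bar ends',t[:,1].min().round(4),t[:,1].max().round(4))
k=cv2.imread('pics/g1.png'); cv2.imwrite('pics/g1z.png',cv2.resize(k[40:240,160:400],None,fx=3,fy=3,interpolation=2))
E
```

```text
post plate 0.0515 -0.0005 dial ang 181.051873791838
bar x [-0.0578 -0.0401] top 0.0636
-0.039 1 0.015
-0.036 0 
-0.033 5 -0.002
-0.03 19 -0.0017
-0.027 16 -0.0016
-0.024 15 -0.0017
-0.021 17 -0.0017
-0.018 23 -0.0014
-0.015 25 -0.0016
-0.012 25 -0.0014
-0.009 27 -0.0015
-0.006 26 -0.0016
-0.003 26 -0.0015
76.85
g0 [(np.float64(-44.9), 60), (np.float64(-44.8), 60), (np.float64(-44.7), 60), (np.float64(-44.6), 61), (np.float64(-44.6), 61), (np.float64(-44.5), 61), (np.float64(-44.3), 62), (np.float64(-44.3), 62), (np.float64(-44.2), 62), (np.float64(-43.8), 60), (np.float64(-43.7), 61), (np.float64(-43.6), 61), (np.float64(-43.6), 61), (np.float64(-43.6), 61), (np.float64(-43.5), 61), (np.float64(-43.5), 61), (np.float64(-43.5), 61), (np.float64(-43.4), 58), (np.float64(-43.4), 61), (np.float64(-43.3), 62), (np.float64(-43.0), 59), (np.float64(-43.0), 59), (np.float64(-43.0), 59), (np.float64(-43.0), 60), (np.float64(-42.9), 60), (np.float64(-42.9), 60), (np.float64(-42.9), 60), (np.float64(-42.7), 60), (np.float64(-42.6), 61), (np.float64(-42.3), 59), (np.float64(-42.2), 59), (np.floa
[... 684 characters left out ...]
oat64(-43.5), 60), (np.float64(-43.5), 60), (np.float64(-43.5), 61), (np.float64(-43.5), 60), (np.float64(-43.4), 60), (np.float64(-43.4), 60), (np.float64(-43.4), 60), (np.float64(-43.4), 60), (np.float64(-43.3), 59), (np.float64(-42.5), 60), (np.float64(-42.5), 60), (np.float64(-42.5), 59), (np.float64(-42.5), 59), (np.float64(-42.5), 59), (np.float64(-42.5), 60), (np.float64(-42.5), 58), (np.float64(-42.5), 60), (np.float64(-42.5), 59), (np.float64(-42.5), 59), (np.float64(-42.5), 59), (np.float64(-41.8), 61), (np.float64(-41.6), 60), (np.float64(-41.6), 59), (np.float64(-41.6), 59), (np.float64(-41.6), 59)]
blk -0.0635 -0.0468 [45. 12.]
blk -0.063 0.0427 [44. 11.]
bar ends -0.0768 0.0881
```

View pics/g1z.png

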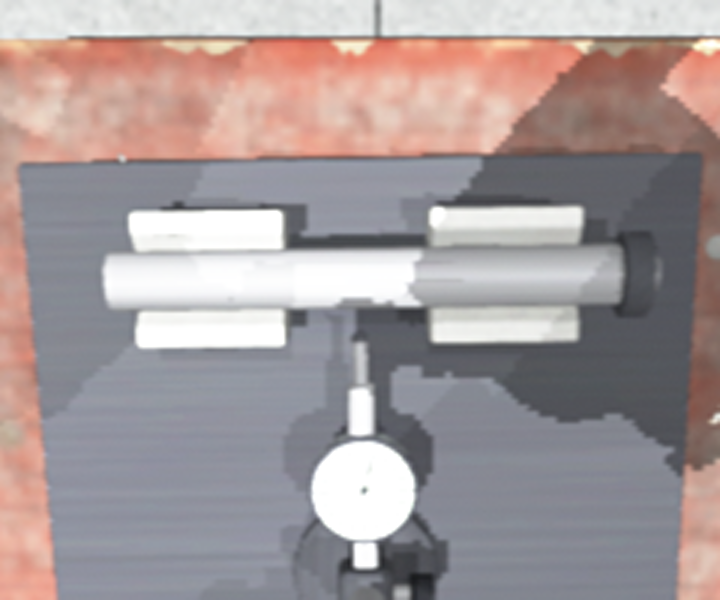

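The opposite view agrees: blocks at (208,280) and (505,275), stem tip at (360,335), gap about 7 mm. The bar is centred to within about 2 mm and nothing is touching. One quick check of the lid, sleeve and bottle, then I'll hand in.

```bash
python3 - <<'E'
from h import *
p,d,c=snap('top'); W=cloud(d,c).reshape(-1,3)
L=W[(np.hypot(*(W[:,:2]-[.56,.445]).T)<.06)&(W[:,2]>.1)&(W[:,2]<.2)]; print('lid high pts',len(L),L.max(0) if len(L) else '')
for n in('sleeve','glue_bottle'): print(n,[(np.round(r['at'],3),round(r['confidence'],2)) for r in m.look_for('top',n)][:2])
print(m.current_time()); print(m.sign_off())
E
```

```text
lid high pts 291 [0.60244461 0.50241089 0.17018177]
sleeve [(array([0.548, 0.148, 0.028]), 0.59)]
glue_bottle [(array([ 0.533, -0.058,  0.052]), 0.68)]
77.0
the job is handed in; nothing more can be done
None
```

The job is done and handed in at 77 s: blocks and bar are within about 2 mm of where you asked, the lid stays open, the indicator is square and about 7 mm short of the bar by my measurement (you asked for about 8), and the sleeve and bottle have not moved.

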